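# Unclip the sugar tin and hold its spring lid open

## Robot

A 7-joint arm with a two-finger parallel gripper is mounted at the origin on the work surface. World frame = base frame: x ahead of the robot, y to its left, z up, the work surface at z = 0. Lengths are in m, angles in rad, forces in N, time in s.
With the tool pointing down it reaches from about 0.4 to 0.85 m from the base axis. Payload 10.4 kg.
Tool frame: the origin (TCP) lies between the finger pads; the fingertips stand 25 mm ahead of it and the grasp point (between the pads) lies 6 mm ahead of it; x points along the fingers, y is the direction in which the jaws open and shut, and the axes are right-handed (so a half turn about x gives the same grasp; the last joint's range is limited). The gripper opens to 87 mm and grips with 3 to 60 N. Pads are 19 mm wide; open, the fingers measure 117 mm over their backs; the gripper's body (75 mm by 190 mm) begins 51 mm behind the grasp point.
Start: joints at [-1.327, 0.332, -0.065, 1.46, 0.022, 1.35, -0.088], TCP at [0.165, 0.603, 0.248] pointing down, gripper open.
Joint ranges: [-2.6, 2.6], [-0.5, 2.12], [-1.47, 1.34], [0.16, 2.42], [-1.27, 4.41], [0.06, 2.06], [-2.6, 2.6]. Speed limits (rad/s): [2.22, 2.22, 2.79, 2.79, 3.14, 3.14, 3.14].

## Interface

Orientations are given as a unit quaternion [x, y, z, w].
In Python, from bench import r gives the robot as it stands.
- The arm moves only by the shell command python3 -m pendant 'ROWS' [FORCE]. ROWS is JSON, a list of rows, each an object with "translation": the shift along the world's x, y, z in cm, a list of three; "angular": the turn, a rotation vector about the world's x, y, z in degrees, a list of three; "hand": the opening, from -1 (shut) to 1 (fully open). In form: [{"translation": [dx, dy, dz], "angular": [wx, wy, wz], "hand": hand}, ...]. A call has 1 to 20 rows; each row shifts and turns the commanded pose from where the row before left it; what a row does not reach is not made up. A row lasts 1/10 s, in which the tool goes at most 50 mm and 8.59 degrees, less where a joint would pass 70% of its speed; a pose out of reach is approached as far as the arm can. A call is refused whole if a number of a shift passes 5 or a number of a turn 8.59, either way. A call with a gripper value outside its range is refused whole. The fingers move at their own pace and stop on an object; FORCE is the grip in N (left out, the last holds). Time passes only in rows, so rows that do not move let the fingers close. It gives the time, the measured TCP pose, the force and the opening at its end, in the units of the state.
- r.read_state(): the state, without advancing time (a new reading comes with each control period).
- r.camera(name): name is "scene" or "top" or "wrist"; returns the picture (420x560x3 uint8, red, green, blue); there is no depth.
- r.camera_info(name): a dict with "fx", "fy", "cx", "cy" (pixels), "distortion" ([k1, k2, p1, p2, k3] as OpenCV has them; the pictures are not rectified), "rvec" (rotation vector, rad) and "tvec" (3), from world to camera coordinates, as OpenCV has them; the wrist camera has in their place "mount" (4x4, takes a point from camera to tool coordinates, whose origin is the TCP and whose axes are the tool frame's). Camera axes: x right, y down, z forward; pixel columns grow to the right and rows downward; lengths in m; the calibration is good to about 2 mm. A picture is of the moment at which its call begins: read the wrist's pose just before it. camera_info takes no time and is no camera call.
- r.close_job(): hands the job in, once; it reports no verdict.
Trained networks look in the newest picture that a camera, given by its name, has taken for a name from the list of things; names that differ only in an ending like _2 or _b are one class to them, and where a whole thing is asked for, a point or a joint stands for the part that bears it (a point fixed in the world has none). Each returns a list of dicts, best first, with "confidence" (0 to 1); they miss things now and then, are a little off and sometimes report something else, mostly with a low value. They report only what shows in the picture. A call takes as long as a camera call. They do not tell look-alikes from the thing itself.
- r.find_in(camera, name): "point" ([row, column] in pixels, amid what is visible of it).
- r.mark_of(camera, name): "point" ([row, column] in pixels: a listed point, or the origin of a listed thing).
The state is a dict: "time": time; "joint_positions": joint angles; "joint_vel": joint speeds; "joint_torque": joint torques, N m; "ee_pos": TCP position; "eef_rot": TCP orientation; "ft_force": force on the tool from outside, world axes, zero at the start; "torque": the same for the moment, N m; "width": finger opening in m.
Only numpy, scipy, OpenCV 4.12 (cv2) and the standard library are available. Lean on these libraries where they do the work, as an engineer would, in place of code of your own. Each camera call takes 0.05 s, during which the arm holds its last target.

## Task

Unclip the stainless steel sugar tin by pressing the clip's thumb tongue down until the clip snaps over and stays open, then lift the lid by its bow handle and hold it 70 degrees open (within about 8 degrees), so that someone can take lump sugar out. The lid springs shut if it is let go: finish while the gripper is still holding it steadily at that angle. Leave the tin standing upright where it is, and do not disturb the teapot, the two tea glasses or the spoon cup.

Things in the scene. Friction and masses are not known exactly. Their poses are not given: they have to be found in the camera images.
- tin: The round stainless steel sugar tin, loose on the plank and heavy with lump sugar (1.3 to 1.9 kg): 120 mm across, 109 mm high with its lid shut. Its origin is the centre of its underside; its x axis points from the clip (the front, towards the robot, turned by at most 0.45 rad) to the lid's hinge (the back); z is up. The hinge pin and the clip's pivot pin are both parallel to its y axis.
- clip (a joint): How far the front clip is open, rad: 0 shut, 0.8 fully open against its stop. An over-centre spring pulls it shut below 0.35 and throws it open above 0.35. Shut, the clip stands upright against the front of the tin, and its claw hooks over a lug on the lid's front edge, so the lid cannot rise; opening, its top swings away from the tin, forwards and down.
- clip_tongue (a point): Pressing point on top of the clip's thumb tongue: a steel tongue 22 mm wide jutting 47 mm forward from the top of the clip, just above lid level. The point is 12 mm from its front edge; clip shut, 103.5 mm in front of the tin's centre, 119 mm above the plank. It moves with the clip. Pressed down 10 to 15 mm with 4 to 8 N the clip snaps over; pressed further it bears on its stop.
- clip_pivot (a point): The middle of the clip's pivot pin, on the tin: 67.5 mm in front of the tin's centre, 86 mm above the plank. With the clip shut, the pressing point of the tongue is 33 mm above it and 36 mm in front of it.
- lid (a joint): How far the lid is open, rad: 0 shut, 1.22 is 70 degrees, stop at 1.75. A hinge spring and its weight push it shut from every angle (about 1 to 1.5 N felt at the handle).
- lid_hinge (a point): The middle of the lid's hinge pin at the back of the tin: 68 mm behind the tin's centre, 105 mm above the plank.
- lid_handle (a point): Grip point midway between the upright legs of the bow handle: a 7 mm round bar, 35 mm tall, 47 mm wide over its legs along the tin's y axis. Lid shut: 34 mm in front of the tin's centre, 133 mm above the plank, 24 mm above the lid, 102 mm in front of and 28 mm above the hinge pin. It moves with the lid. Gripped across its legs, the bow can turn between the fingers.
- lid_cap: The round stainless steel lid cap with the bow handle, 125 mm across and 12 mm deep. Its origin lies on the hinge pin; with the lid shut its axes are those of the tin, and it turns about y as the lid opens.
- teapot: Bystander: green ceramic teapot, 132 mm across the belly, 131 mm high, about 225 mm from spout to handle. Origin under its centre, spout along its x axis.
- glass_a: Bystander: clear tea glass, 62 mm across the rim, 88 mm high. Origin under its centre.
- glass_b: Bystander: second clear tea glass of the same size. Origin under its centre.
- spoon_cup: Bystander: red plastic cup, 72 mm across the rim and 95 mm high, with spoons standing in it to 165 mm. Origin under its centre.
Mind the look-alikes: they are no part of the job. Leave any yellow look-alike of the tin alone.

How it is judged:
By the outcome, as a careful person would: the job done as asked, in the order asked, and still so for the second after the job is handed in, while the arm keeps its last pose, push and grip.
It also fails if it takes over 48 s, if anything falls off the work surface, if the arm or the gripper's body presses on something with over 40 N, if the wrist force passes 120 N, or if a joint passes its speed limit or range.

## Working session

There is one attempt and no reset: what is moved stays moved. The work goes in short steps, Python scripts to look and compute and a shell command to move; the robot and the scene stay as the last step left them, time stands still between calls to the robot, and variables do not carry over. Pictures are saved under pics/ and viewed, and the job is handed in when it is done.

```bash
ls; mkdir -p pics; python3 - <<'E'
from bench import r
import cv2, numpy as np
s=r.read_state()
for k,v in s.items(): print(k,np.round(v,4))
for c in ["scene","top","wrist"]:
    im=r.camera(c); cv2.imwrite(f"pics/{c}0.png",im[:,:,::-1])
    i=r.camera_info(c); print(c,{k:np.round(v,4).tolist() for k,v in i.items()})
    if c!="wrist" :
      for n in ["tin","clip_tongue","clip_pivot","lid_hinge","lid_handle","teapot","glass_a","spoon_cup"]:
        print(n,[(np.round(d["point"],1).tolist(),round(d["confidence"],2)) for d in r.mark_of(c,n)])
E
```

```text
pics
time 0.0
joint_positions [-1.3266  0.3329 -0.0647  1.461   0.0216  1.3499 -0.0885]
joint_vel [ 0.0013  0.0013 -0.0004  0.0001  0.0013 -0.     -0.0002]
joint_torque [-2.00000e-04 -6.23275e+01  2.48000e-02 -3.89884e+01 -6.13000e-02
  4.01000e-02  1.00000e-04]
ee_pos [0.1647 0.6025 0.2467]
eef_rot [ 0.0935  0.7009 -0.0945  0.7008]
ft_force [ 0.0161  0.2364 -0.2139]
torque [ 0.0226 -0.0238  0.0089]
width 0.0872
scene {'fx': 473.9168, 'fy': 473.9168, 'cx': 284.733, 'cy': 209.9808, 'distortion': [0.0506, 0.0, 0.0, 0.0, 0.0], 'rvec': [2.0694, 1.1373, -0.5281], 'tvec': [-0.3202, -0.2169, 1.4611]}
tin [([192.3, 269.2], 0.75), ([260.0, 253.7], 0.65)]
clip_tongue [([159.5, 309.5], 0.6), ([195.9, 238.7], 0.45)]
clip_pivot [([212.8, 241.9], 0.88), ([168.4, 292.4], 0.67), ([313.4, 240.3], 0.57), ([248.3, 257.9], 0.2)]
lid_hinge [([156.2, 244.6], 0.97), ([247.2, 257.2], 0.81)]
lid_handle [([150.6, 280.6], 0.92), ([262.6, 253.0], 0.58)]
teapot [([302.9, 135.7], 0.86)]
glass_a [([310.6, 240.1], 0.75), ([299.9, 302.0], 0.64), ([249.2, 257.2], 0.26)]
spoon_cup [([248.0, 371.6], 0.86), ([311.6, 239
[... 231 characters left out ...]
, 251.0], 0.82)]
clip_tongue [([265.6, 223.9], 0.68), ([263.1, 309.0], 0.5)]
clip_pivot [([276.8, 231.8], 0.89), ([246.1, 308.9], 0.58), ([234.6, 315.0], 0.32)]
lid_hinge [([315.5, 271.8], 0.86), ([190.3, 332.1], 0.7)]
lid_handle [([231.0, 318.2], 0.67), ([286.5, 240.1], 0.61)]
teapot [([264.4, 306.9], 0.68), ([233.6, 418.3], 0.56)]
glass_a [([181.4, 350.6], 0.61), ([161.2, 307.8], 0.58)]
spoon_cup [([171.2, 223.7], 0.73), ([260.6, 306.3], 0.44)]
wrist {'fx': 376.5176, 'fy': 376.5176, 'cx': 282.0186, 'cy': 211.61, 'distortion': [-0.0703, 0.0, 0.0, 0.0, 0.0], 'mount': [[-0.0004, -0.2866, 0.958, -0.1381], [1.0, -0.0008, 0.0002, -0.0005], [0.0007, 0.958, 0.2866, -0.0788], [0.0, 0.0, 0.0, 1.0]]}
```

View pics/scene0.png

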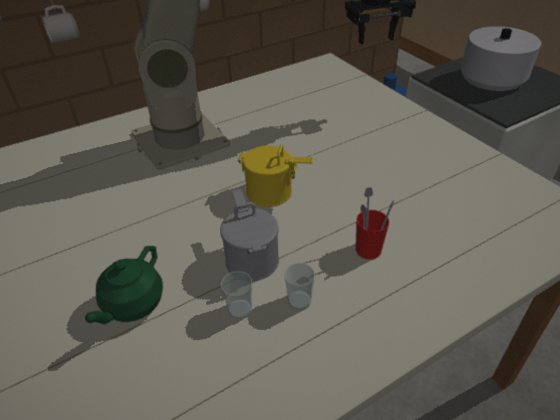

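View pics/top0.png

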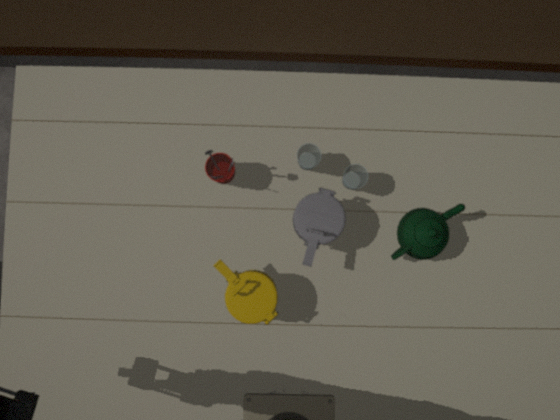

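View pics/wrist0.png

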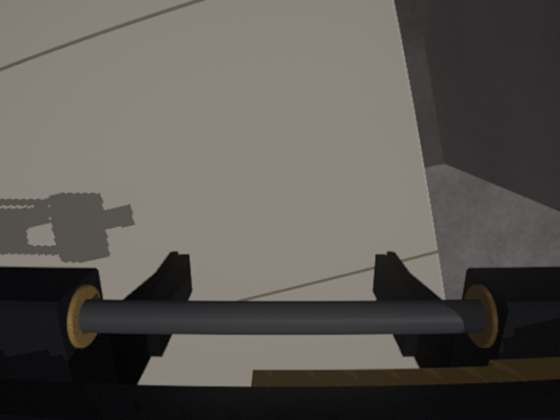

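The stainless tin is at scene (col 251, row 245) and top (319, 219). The yellow look-alike is at scene (269, 175) and top (250, 297). The grey metallic one fits the description, so next I'll enlarge it and triangulate.

```bash
cat > h.py <<'E'
import cv2, numpy as np
from scipy.spatial.transform import Rotation as R
from bench import r
def cam(c,state=None):
    i=r.camera_info(c); K=np.array([[i["fx"],0,i["cx"]],[0,i["fy"],i["cy"]],[0,0,1]]); D=np.array(i["distortion"])
    if c=="wrist":
        s=state; T=np.eye(4);T[:3,:3]=R.from_quat(s["eef_rot"]).as_matrix();T[:3,3]=s["ee_pos"]
        M=np.linalg.inv(T@np.array(i["mount"])); return K,D,M[:3,:3],M[:3,3]
    return K,D,cv2.Rodrigues(np.array(i["rvec"]))[0],np.array(i["tvec"])
def ray(C,rc):
    K,D,Rm,t=C; p=cv2.undistortPoints(np.array([[[rc[1],rc[0]]]],float),K,D)[0,0]
    d=Rm.T@np.array([p[0],p[1],1]); return -Rm.T@t, d/np.linalg.norm(d)
def tri(obs):
    A=np.zeros((3,3));b=np.zeros(3)
    for C,rc in obs:
        o,d=ray(C,rc);P=np.eye(3)-np.outer(d,d);A+=P;b+=P@o
    x=np.linalg.solve(A,b)
    return x,[np.round(np.array(rc)-proj(C,x),1).tolist() for C,rc in obs]
def proj(C,x):
    K,D,Rm,t=C; p=cv2.projectPoints(np.array([x],float),cv2.Rodrigues(Rm)[0],t,K,D)[0][0,0]; return p[::-1]
def onz(C,rc,z):
    o,d=ray(C,rc); return o+d*(z-o[2])/d[2]
E
python3 - <<'E'
from h import *
S=cam("scene");T=cam("top")
for n,a,b in [("tongue",(195.9,238.7),(263.1,309)),("pivot",(212.8,241.9),(246.1,308.9)),("hinge",(247.2,257.2),(190.3,332.1)),("tin",(260,253.7),(218.9,315.6))]:
    x,e=tri([(S,a),(T,b)]); print(n,x.round(4),e)
print("handle top@.133",onz(T,(231,318.2),.133))
for n,z,p in [("teapot",0,(233.6,418.3)),("gA",0,(181.4,350.6)),("gB",0,(161.2,307.8)),("cup",0,(171.2,223.7))]:print(n,onz(T,p,z).round(3))
for n,z,p in [("teapot",0,(302.9,135.7)),("gA",0,(310.6,240.1)),("gB",0,(299.9,302)),("cup",0,(248,371.6))]:print(n,onz(S,p,z).round(3))
print("yellow",onz(T,(293.9,251),0),onz(S,(192.3,269.2),0))
a=cv2.imread("pics/scene0.png")[170:320,180:320];b=cv2.imread("pics/top0.png")[150:350,200:400]
cv2.imwrite("pics/crop0.png",np.hstack([cv2.resize(a,(400,429),interpolation=3)[:400],cv2.resize(b,(400,400),interpolation=3)]))
E
```

```text
tongue [ 0.4515 -0.0323  0.107 ] [[-0.0, 1.9], [0.9, 1.6]]
pivot [ 0.4886 -0.0382  0.0859] [[0.0, -1.0], [-0.5, -0.8]]
hinge [ 0.6249 -0.0818  0.1175] [[-0.1, 2.5], [1.0, 1.8]]
tin [ 0.5603 -0.0565  0.0043] [[-0.0, 0.3], [0.1, 0.2]]
handle top@.133 [ 0.52502818 -0.05406895  0.133     ]
teapot [ 0.529 -0.325 -0.   ]
gA [ 0.66  -0.146  0.   ]
gB [ 0.71  -0.034  0.   ]
cup [0.677 0.183 0.   ]
teapot [ 0.528 -0.321  0.   ]
gA [ 0.664 -0.146  0.   ]
gB [ 0.711 -0.024 -0.   ]
cup [ 0.673  0.196 -0.   ]
yellow [0.36450082 0.10323849 0.        ] [0.36774134 0.09889119 0.        ]
```

View pics/crop0.png

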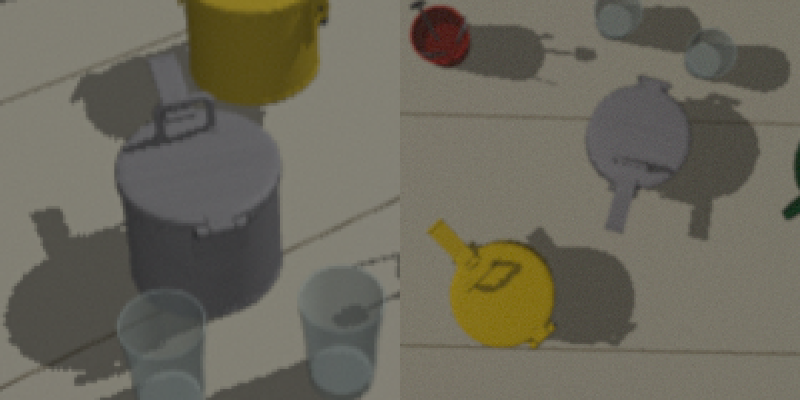

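The crop shows the stainless tin with its clip tongue pointing towards the robot at top (~309, 262), the bow at (~318, 231) and the hinge at the back. The yellow one is only the look-alike. Next: fit the pose and plan the approach.

```bash
cat >> h.py <<'E'
from scipy.optimize import least_squares
PTS={"clip_tongue":(-.1035,0,.119),"clip_pivot":(-.0675,0,.086),"lid_hinge":(.068,0,.105),"lid_handle":(-.034,0,.133),"tin":(0,0,0)}
def w(p,q): c,s=np.cos(p[2]),np.sin(p[2]); return np.array([p[0]+c*q[0]-s*q[1],p[1]+s*q[0]+c*q[1],q[2]+(p[3] if len(p)>3 else 0)])
def fit(obs,p0=(.56,-.057,-.28)):
    f=lambda p:np.concatenate([(proj(C,w(p,PTS[n]))-np.array(rc)) for n,C,rc in obs])
    s=least_squares(f,p0,loss="soft_l1",f_scale=2); return s.x,f(s.x).reshape(-1,2)
E
python3 - <<'E'
from h import *
S=cam("scene");T=cam("top")
obs=[("clip_tongue",S,(195.9,238.7)),("clip_tongue",T,(263.1,309)),("clip_pivot",S,(212.8,241.9)),("clip_pivot",T,(246.1,308.9)),("lid_hinge",S,(247.2,257.2)),("lid_hinge",T,(190.3,332.1)),("tin",S,(260,253.7)),("tin",T,(218.9,315.6)),("lid_handle",T,(231,318.2))]
p,e=fit(obs);print(p.round(4));print(e.round(1).tolist())
p,e=fit(obs,list(p)+[0]);print(p.round(4))
for n in PTS: print(n,w(p,PTS[n]).round(4))
s=r.read_state();M=R.from_quat(s["eef_rot"]).as_matrix();print(M.round(3))
for sg in (1,-1):
    y=sg*np.array([-np.sin(p[2]),np.cos(p[2]),0]);x=np.array([0,0,-1.]);z=np.cross(x,y)
    N=np.c_[x,y,z];print(sg,z.round(2),np.degrees(R.from_matrix(N@M.T).as_rotvec()).round(1))
E
```

```text
[ 0.5565 -0.0584 -0.2588]
[[-2.9, -1.1], [-2.8, -1.4], [1.1, 0.4], [-0.6, 2.1], [2.3, -0.2], [0.6, -4.9], [0.6, -1.7], [1.5, 0.4], [0.6, -1.9]]
[ 0.5571 -0.0588 -0.2607  0.0029]
clip_tongue [ 0.4571 -0.0321  0.1219]
clip_pivot [ 0.4919 -0.0414  0.0889]
lid_hinge [ 0.6228 -0.0763  0.1079]
lid_handle [ 0.5242 -0.05    0.1359]
tin [ 0.5571 -0.0588  0.0029]
[[ 0.     0.264  0.965]
 [ 0.     0.965 -0.264]
 [-1.     0.     0.   ]]
1 [ 0.97 -0.26  0.  ] [-0.   0.   0.3]
-1 [-0.97  0.26  0.  ] [   0.     0.  -179.7]
```

```bash
python3 -m pendant '[{"translation":[1,-2.2,0],"angular":[0,0,0],"hand":-1},{"translation":[2,-4.5,0],"angular":[0,0,0],"hand":-1},{"translation":[2,-4.5,0],"angular":[0,0,0],"hand":-1},{"translation":[2,-4.5,0],"angular":[0,0,0],"hand":-1},{"translation":[2,-4.5,0],"angular":[0,0,0],"hand":-1},{"translation":[2,-4.5,0],"angular":[0,0,0],"hand":-1},{"translation":[2,-4.5,0],"angular":[0,0,0],"hand":-1},{"translation":[2,-4.5,0],"angular":[0,0,0],"hand":-1},{"translation":[2,-4.5,0],"angular":[0,0,0],"hand":-1},{"translation":[2,-4.5,0],"angular":[0,0,0],"hand":-1},{"translation":[2,-4.5,0],"angular":[0,0,0],"hand":-1},{"translation":[2,-4.5,0],"angular":[0,0,0],"hand":-1},{"translation":[2,-4.5,0],"angular":[0,0,0],"hand":-1},{"translation":[2,-4.5,0],"angular":[0,0,0],"hand":-1},{"translation":[1,-2.2,0],"angular":[0,0,0],"hand":-1},{"translation":[0,0,0],"angular":[0,0,0],"hand":-1},{"translation":[0,0,0],"angular":[0,0,0],"hand":-1}]' 20
cat > look.py <<'E'
import sys
from h import *
tag=sys.argv[1]; names=sys.argv[2].split(",")
s=r.read_state(); print(np.round(s["time"],2),np.round(s["ee_pos"],4),np.round(s["ft_force"],2),round(s["width"],4), np.round(R.from_quat(s["eef_rot"]).as_matrix()[:,0],3),np.round(R.from_quat(s["eef_rot"]).as_matrix()[:,1],3))
for c in sys.argv[3].split(","):
    im=r.camera(c); cv2.imwrite(f"pics/{c}_{tag}.png",im[:,:,::-1]); C=cam(c,s)
    for n in names:
        if n: print(c,n,[(np.round(d["point"],1).tolist(),round(d["confidence"],2)) for d in r.mark_of(c,n)])
E
python3 look.py 1 clip_tongue,clip_pivot,lid_hinge,lid_handle wrist
```

```text
time: 2.65
ee_pos: [0.4446, -0.0259, 0.2475]
eef_rot: [0.094, 0.701, -0.094, 0.701]
ft_force: [0.3, 0.7, -1.0]
width: 0.0002
2.65 [ 0.4446 -0.0259  0.2475] [ 0.25  0.75 -0.96] 0.0002 [-0.  0. -1.] [0.264 0.964 0.   ]
wrist clip_tongue [([229.7, 281.3], 0.68), ([136.0, 546.7], 0.67)]
wrist clip_pivot [([108.6, 483.8], 0.66)]
wrist lid_hinge [([5.7, 343.8], 0.75), ([230.7, 281.3], 0.54)]
wrist lid_handle [([82.1, 482.8], 0.65)]
```

View pics/wrist_1.png

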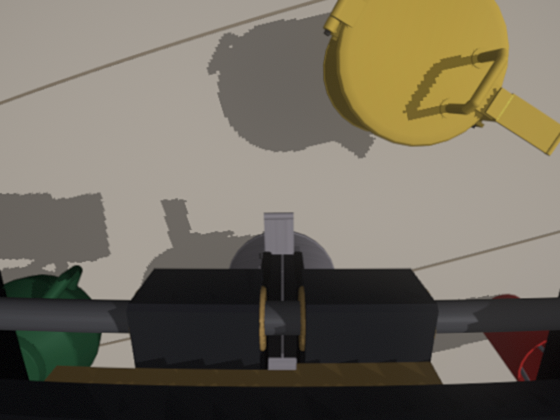

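The wrist view shows the stainless tongue just ahead of the closed fingers, front edge at about row 213, cols 264–294. The yellow tin is at the top right and the teapot at the left.

```bash
python3 - <<'E'
from h import *
S=cam("scene");T=cam("top");W=cam("wrist",r.read_state())
obs=[("clip_tongue",S,(195.9,238.7)),("clip_tongue",T,(263.1,309)),("clip_tongue",W,(229.7,281.3)),("clip_pivot",S,(212.8,241.9)),("clip_pivot",T,(246.1,308.9)),("lid_hinge",S,(247.2,257.2)),("lid_hinge",T,(190.3,332.1)),("tin",S,(260,253.7)),("tin",T,(218.9,315.6)),("lid_handle",T,(231,318.2))]
p,e=fit(obs);print(p.round(4));print(e.round(1).tolist())
for n in PTS: print(n,w(p,PTS[n]).round(4))
print("W tongue@.119",onz(W,(229.7,281.3),.119),"front edge",onz(W,(213,279),.119), "tri",tri([(S,(195.9,238.7)),(T,(263.1,309)),(W,(229.7,281.3))]))
E
```

```text
[ 0.5577 -0.0585 -0.2765]
[[-2.7, -0.2], [-3.6, -2.0], [-0.9, -0.7], [1.3, 1.1], [-1.3, 1.7], [2.9, -0.5], [0.2, -4.3], [0.9, -1.5], [1.0, 0.5], [-0.0, -2.1]]
clip_tongue [ 0.4581 -0.0303  0.119 ]
clip_pivot [ 0.4928 -0.0401  0.086 ]
lid_hinge [ 0.6231 -0.0771  0.105 ]
lid_handle [ 0.525  -0.0493  0.133 ]
tin [ 0.5577 -0.0585  0.    ]
W tongue@.119 [ 0.4589327  -0.02998367  0.119     ] front edge [ 0.44585733 -0.02818325  0.119     ] tri (array([ 0.45623486, -0.03227669,  0.11299659]), [[0.9, 1.1], [2.8, 1.4], [5.1, 3.8]])
```

```bash
python3 -m pendant '[{"translation":[0.6,-0.2,-1.5],"angular":[0,0,0],"hand":-1},{"translation":[0.5,-0.2,-2.5],"angular":[0,0,0],"hand":-1},{"translation":[0,0,-2.5],"angular":[0,0,0],"hand":-1},{"translation":[0,0,-2],"angular":[0,0,0],"hand":-1},{"translation":[0,0,-1],"angular":[0,0,0],"hand":-1},{"translation":[0,0,0],"angular":[0,0,0],"hand":-1},{"translation":[0,0,0],"angular":[0,0,0],"hand":-1}]'
python3 look.py 2 clip_tongue,clip_pivot wrist,scene
python3 -c "
import cv2,numpy as np
a=cv2.imread('pics/wrist_2.png');b=cv2.imread('pics/scene_2.png')[150:320,160:340]
cv2.imwrite('pics/c2.png',np.hstack([cv2.resize(a,(400,300)),cv2.resize(b,(318,300),interpolation=3)]))"
```

```text
time: 3.6
ee_pos: [0.4561, -0.0299, 0.1533]
eef_rot: [0.094, 0.701, -0.094, 0.701]
ft_force: [0.4, 0.4, -0.2]
width: 0.0006
3.6 [ 0.4561 -0.0299  0.1533] [ 0.35  0.43 -0.19] 0.0006 [ 0.001  0.    -1.   ] [0.263 0.965 0.   ]
wrist clip_tongue []
wrist clip_pivot []
scene clip_tongue [([162.1, 307.5], 0.74), ([194.5, 242.0], 0.59), ([259.1, 250.3], 0.43)]
scene clip_pivot [([169.0, 292.0], 0.7), ([212.0, 243.9], 0.64), ([191.9, 238.8], 0.16)]
```

View pics/c2.png

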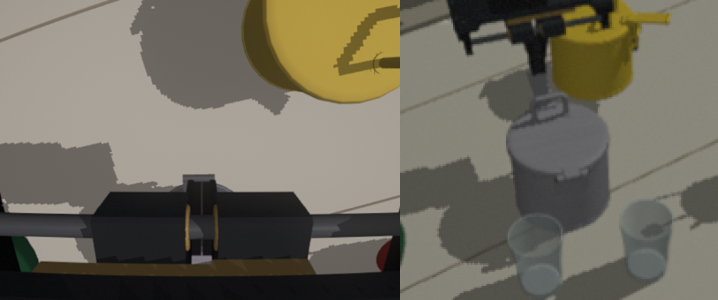

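The fingertips are centred over the tongue with about 9 mm to go, so I'll press down gently.

```bash
python3 -m pendant '[{"translation":[0,0,-0.4],"angular":[0,0,0],"hand":-1},{"translation":[0,0,-0.4],"angular":[0,0,0],"hand":-1},{"translation":[0,0,-0.3],"angular":[0,0,0],"hand":-1},{"translation":[0,0,-0.3],"angular":[0,0,0],"hand":-1},{"translation":[0,0,-0.2],"angular":[0,0,0],"hand":-1}]'
python3 -m pendant '[{"translation":[0,0,-0.2],"angular":[0,0,0],"hand":-1},{"translation":[0,0,-0.2],"angular":[0,0,0],"hand":-1}]'
python3 -m pendant '[{"translation":[0,0,-0.2],"angular":[0,0,0],"hand":-1}]'
```

```text
time: 4.4
ee_pos: [0.4542, -0.0297, 0.136]
eef_rot: [0.094, 0.702, -0.094, 0.699]
ft_force: [-8.8, 1.9, 8.5]
width: 0.0003
time: 4.6
ee_pos: [0.4555, -0.0301, 0.1321]
eef_rot: [0.094, 0.701, -0.094, 0.701]
ft_force: [0.5, -0.6, 1.1]
width: 0.0002
time: 4.7
ee_pos: [0.4559, -0.0302, 0.1303]
eef_rot: [0.094, 0.701, -0.094, 0.701]
ft_force: [0.3, 0.3, -0.9]
width: 0.0003
```

The force rose to about 12 N and then dropped to zero, so the clip snapped. I'll back off upwards and look from above.

```bash
python3 -m pendant '[{"translation":[0,0,1.5],"angular":[0,0,0],"hand":-1},{"translation":[0,0,3],"angular":[0,0,0],"hand":-1},{"translation":[0,0,4],"angular":[0,0,0],"hand":0},{"translation":[2,-0.5,4],"angular":[0,0,0],"hand":1},{"translation":[4,-1,2],"angular":[0,0,0],"hand":1},{"translation":[4,-1,0],"angular":[0,0,0],"hand":1},{"translation":[3,-0.8,0],"angular":[0,0,0],"hand":1},{"translation":[1,-0.3,0],"angular":[0,0,0],"hand":1},{"translation":[0,0,0],"angular":[0,0,0],"hand":1},{"translation":[0,0,0],"angular":[0,0,0],"hand":1}]'
python3 look.py 3 clip_tongue,clip_pivot,lid_handle,lid_hinge wrist,scene
```

```text
time: 5.7
ee_pos: [0.595, -0.0664, 0.2753]
eef_rot: [0.094, 0.701, -0.094, 0.701]
ft_force: [-0.5, -0.1, -0.3]
width: 0.0564
5.7 [ 0.595  -0.0664  0.2753] [-0.5  -0.13 -0.31] 0.0564 [-0.001 -0.    -1.   ] [ 0.264  0.964 -0.   ]
wrist clip_tongue [([1.1, 279.0], 0.72)]
wrist clip_pivot [([64.3, 276.8], 0.66)]
wrist lid_handle [([108.8, 278.7], 0.62)]
wrist lid_hinge [([229.6, 278.5], 0.62), ([231.0, 281.3], 0.34)]
scene clip_tongue [([209.3, 245.0], 0.57), ([162.0, 308.6], 0.48), ([200.5, 236.1], 0.37)]
scene clip_pivot [([168.8, 291.5], 0.7), ([212.7, 244.5], 0.69)]
scene lid_handle [([207.3, 246.6], 0.7), ([151.6, 281.0], 0.59)]
scene lid_hinge [([249.3, 259.2], 0.73), ([158.4, 239.9], 0.56)]
```

View pics/wrist_3.png

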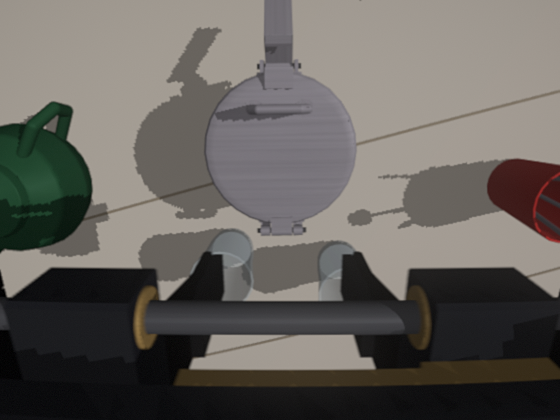

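View pics/scene_3.png

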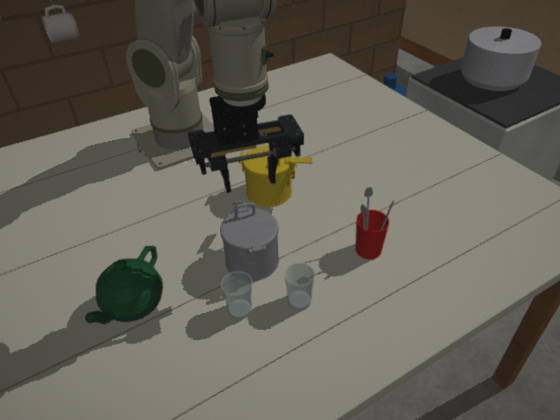

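The wrist view shows the tin square to the gripper: bow bar at row 107 (cols 248–311), hinge at row 229, tongue running off the top. In the scene view the tongue no longer rises above the lid at (239, 195). Next I'll fit the pose and check the clip.

```bash
python3 - <<'E'
from h import *
S=cam("scene");T=cam("top");W=cam("wrist",r.read_state())
obs=[("clip_pivot",W,(64.3,276.8)),("lid_handle",W,(108.8,278.7)),("lid_hinge",W,(229.6,278.5)),("clip_pivot",S,(212.7,244.5)),("lid_hinge",S,(249.3,259.2)),("lid_handle",S,(207.3,246.6))]
p,e=fit(obs);print(p.round(4));print(e.round(1).tolist())
for n in PTS: print(n,w(p,PTS[n]).round(4))
print("handle tri",tri([(W,(108.8,278.7)),(S,(207.3,246.6))]))
print("bar mid/ends @.1405",onz(W,(107,279.5),.1405),onz(W,(107,248),.1405),onz(W,(107,311),.1405))
def tg(q):
    d=np.array([-.1035+.0675,.033]);a=q
    c,s=np.cos(a),np.sin(a) # rotate front(-x)-down
    f,u=-d[0],d[1]; f2=f*c+u*s; u2=u*c-f*s
    return (-.0675-f2,0,.086+u2)
for q in (0,.4,.8): print(q,np.array(tg(q)).round(4),[proj(C,w(p,tg(q))).round(1) for C in (W,S,T)])
a=cv2.imread("pics/scene_3.png")[180:290,190:320];cv2.imwrite("pics/c3.png",cv2.resize(a,None,fx=5,fy=5,interpolation=3))
E
```

```text
[ 0.5576 -0.0585 -0.2624]
[[1.0, 1.7], [-0.5, -0.3], [-0.7, 1.0], [1.4, -1.9], [0.6, -2.1], [0.7, -2.1]]
clip_tongue [ 0.4576 -0.0317  0.119 ]
clip_pivot [ 0.4924 -0.041   0.086 ]
lid_hinge [ 0.6232 -0.0762  0.105 ]
lid_handle [ 0.5247 -0.0497  0.133 ]
tin [ 0.5576 -0.0585  0.    ]
handle tri (array([ 0.52600583, -0.04761542,  0.13459284]), [[-0.5, -2.9], [-0.1, 1.0]])
bar mid/ends @.1405 [ 0.52394204 -0.04858439  0.1405    ] [ 0.51804894 -0.06994176  0.1405    ] [ 0.52976542 -0.02720975  0.1405    ]
0 [-0.1035  0.      0.119 ] [array([  9. , 277.8]), array([193.3, 237.9]), array([259.8, 307.5])]
0.4 [-0.1135  0.      0.1024] [array([-1.000e-01,  2.779e+02]), array([196.1, 237.5]), array([263.6, 305.9])]
0.8 [-0.1163  0.      0.0832] [array([  2.3, 278.1]), array([201.7, 237.9]), array([264.5, 305.1])]
```

View pics/c3.png

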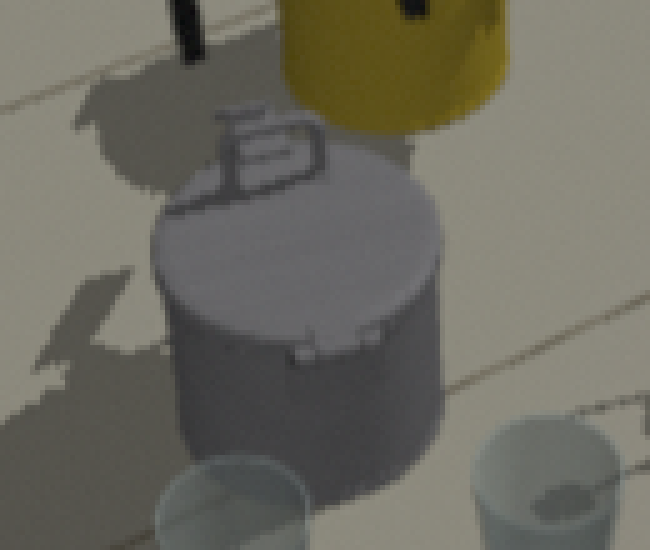

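```bash
python3 -m pendant '[{"translation":[-2,0.5,-1],"angular":[0,0,0],"hand":1},{"translation":[-3,0.7,-2],"angular":[0,0,0],"hand":1},{"translation":[-2.05,0.54,-2.5],"angular":[0,0,0],"hand":1},{"translation":[0,0,-1],"angular":[0,0,0],"hand":1},{"translation":[0,0,0],"angular":[0,0,0],"hand":1},{"translation":[0,0,0],"angular":[0,0,0],"hand":1}]'
python3 look.py 4 lid_handle wrist,scene
python3 -c "
import cv2,numpy as np
a=cv2.imread('pics/wrist_4.png');b=cv2.imread('pics/scene_4.png')[110:290,160:340]
cv2.imwrite('pics/c4.png',np.hstack([cv2.resize(a,(400,300)),cv2.resize(b,(400,400),interpolation=3)[:300]]))"
```

```text
time: 6.8
ee_pos: [0.5263, -0.049, 0.2114]
eef_rot: [0.094, 0.7, -0.094, 0.701]
ft_force: [-0.0, 0.8, 0.9]
width: 0.087
6.8 [ 0.5263 -0.049   0.2114] [-0.03  0.81  0.92] 0.087 [ 0.001 -0.    -1.   ] [ 0.264  0.965 -0.   ]
wrist lid_handle [([233.8, 279.9], 0.91)]
scene lid_handle [([149.4, 279.1], 0.85), ([211.6, 247.7], 0.65)]
```

View pics/c4.png

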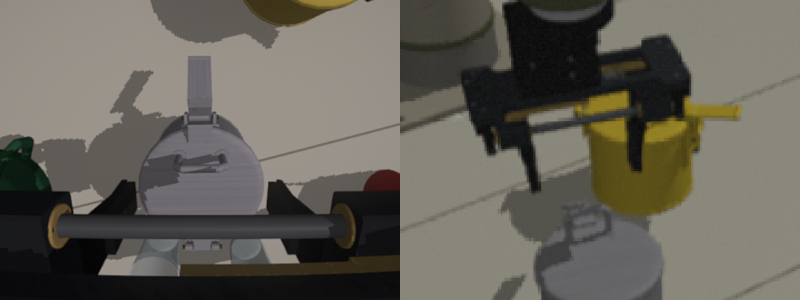

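The wrist view shows the bow at about (279.9, 233.8), and the open clip tongue in front. I'll triangulate it from the two wrist positions.

```bash
python3 - <<'E'
from h import *
s=r.read_state();W=cam("wrist",s)
s1=dict(s);s1["ee_pos"]=np.array([.595,-.0664,.2753]);W1=cam("wrist",s1);S=cam("scene")
print(tri([(W,(233.8,279.9)),(W1,(108.8,278.7)),(S,(207.3,246.6))]),tri([(W,(233.8,279.9)),(W1,(108.8,278.7))]),onz(W,(233.8,279.9),.133),s["ee_pos"])
E
```

```text
(array([ 0.52559527, -0.04881984,  0.13476036]), [[0.1, -3.1], [-1.0, -2.0], [-0.1, 1.6]]) (array([ 0.52445735, -0.05021976,  0.13698192]), [[0.0, -0.4], [-0.0, 0.3]]) [ 0.52580048 -0.05083943  0.133     ] [ 0.52610338 -0.04905106  0.21126775]
```

```bash
python3 -m pendant '[{"translation":[0,-0.05,-1.5],"angular":[0,0,0],"hand":1},{"translation":[-0.05,0,-2],"angular":[0,0,0],"hand":1},{"translation":[0,0,-1.5],"angular":[0,0,0],"hand":1},{"translation":[0,0,-1],"angular":[0,0,0],"hand":1},{"translation":[0,0,-0.6],"angular":[0,0,0],"hand":1},{"translation":[0,0,-0.4],"angular":[0,0,0],"hand":1},{"translation":[0,0,0],"angular":[0,0,0],"hand":1},{"translation":[0,0,0],"angular":[0,0,0],"hand":1}]'
```

```text
time: 7.8
ee_pos: [0.5251, -0.0492, 0.1411]
eef_rot: [0.094, 0.701, -0.094, 0.701]
ft_force: [-0.5, -0.6, 0.6]
width: 0.087
```

```bash
python3 -m pendant '[{"translation":[0,0,0],"angular":[0,0,0],"hand":0.4},{"translation":[0,0,0],"angular":[0,0,0],"hand":0.15},{"translation":[0,0,0],"angular":[0,0,0],"hand":0},{"translation":[0,0,0],"angular":[0,0,0],"hand":-0.2},{"translation":[0,0,0],"angular":[0,0,0],"hand":-0.6},{"translation":[0,0,0],"angular":[0,0,0],"hand":-1},{"translation":[0,0,0],"angular":[0,0,0],"hand":-1}]' 20
python3 look.py 5 lid_handle wrist,scene
python3 -c "
import cv2,numpy as np
a=cv2.imread('pics/wrist_5.png');b=cv2.imread('pics/scene_5.png')[110:290,160:340]
cv2.imwrite('pics/c5.png',np.hstack([cv2.resize(a,(400,300)),cv2.resize(b,(400,400),interpolation=3)[:300]]))"
```

```text
time: 8.5
ee_pos: [0.5247, -0.0494, 0.1405]
eef_rot: [0.094, 0.701, -0.094, 0.701]
ft_force: [-0.7, -1.1, 0.5]
width: 0.0461
8.5 [ 0.5247 -0.0494  0.1405] [-0.67 -1.06  0.5 ] 0.0461 [-0. -0. -1.] [ 0.264  0.965 -0.   ]
wrist lid_handle [([291.3, 283.4], 0.76)]
scene lid_handle [([151.7, 278.9], 0.96), ([206.0, 246.5], 0.67)]
```

View pics/c5.png

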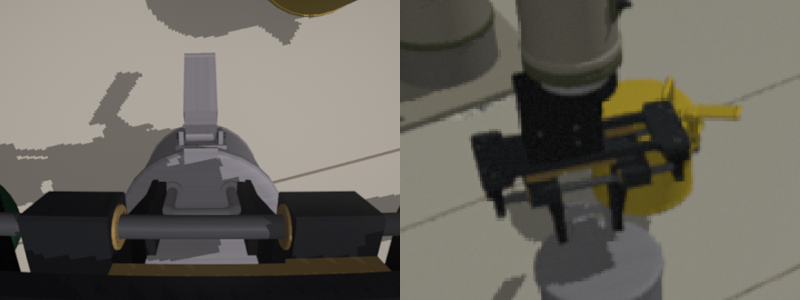

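The grip is on the bow legs, width 46 mm against 47 expected. Next I'll compute the arc about the hinge with a small 10° tool tilt.

```bash
python3 - <<'E'
from h import *
s=r.read_state();print(np.round(s["joint_positions"],2))
y=np.array([.264,.9645,0]);H=np.array([.6232,-.0762,.105])
e=np.array(s["ee_pos"]);g=e+np.array([0,0,-.006])
H[:2]+= y[:2]*np.dot(g[:2]-H[:2],y[:2]); d=g-H; print(d, np.hypot(np.hypot(*d[:2]),d[2]))
prev=e
for k in range(1,21):
    th=np.radians(3.5*k);ph=np.radians(.5*k)
    G=H+R.from_rotvec(y*th).apply(d); t=G-.006*R.from_rotvec(y*ph).apply([0,0,-1]); print(k,np.round((t-prev)*100,2),t.round(4)); prev=t
E
```

```text
[-0.66  0.25  0.76  1.88 -0.19  1.08  1.48]
[-0.09849636  0.02696012  0.02952795] 0.10630278145389153
1 [ 0.2  -0.05  0.62] [ 0.5266 -0.0499  0.1467]
2 [ 0.23 -0.06  0.6 ] [ 0.529  -0.0506  0.1528]
3 [ 0.27 -0.07  0.59] [ 0.5316 -0.0513  0.1586]
4 [ 0.3  -0.08  0.57] [ 0.5347 -0.0522  0.1644]
5 [ 0.34 -0.09  0.55] [ 0.538  -0.0531  0.1699]
6 [ 0.37 -0.1   0.53] [ 0.5417 -0.0541  0.1752]
7 [ 0.4  -0.11  0.51] [ 0.5457 -0.0552  0.1802]
8 [ 0.43 -0.12  0.48] [ 0.55   -0.0563  0.185 ]
9 [ 0.45 -0.12  0.45] [ 0.5545 -0.0576  0.1895]
10 [ 0.48 -0.13  0.42] [ 0.5593 -0.0589  0.1937]
11 [ 0.5  -0.14  0.39] [ 0.5644 -0.0603  0.1977]
12 [ 0.53 -0.14  0.36] [ 0.5696 -0.0617  0.2012]
13 [ 0.55 -0.15  0.33] [ 0.5751 -0.0632  0.2045]
14 [ 0.56 -0.15  0.29] [ 0.5807 -0.0648  0.2074]
15 [ 0.58 -0.16  0.25] [ 0.5865 -0.0663  0.2099]
16 [ 0.59 -0.16  0.22] [ 0.5925 -0.068   0.2121]
17 [ 0.61 -0.17  0.18] [ 0.5986 -0.0696  0.2139]
18 [ 0.62 -0.17  0.14] [ 0.6047 -0.0713  0.2153]
19 [ 0.62 -0.17  0.1 ] [ 0.6109 -0.073   0.2163]
20 [ 0.63 -0.17  0.06] [ 0.6172 -0.0747  0.217 ]
```

```bash
python3 -m pendant '[{"translation":[0.2,-0.05,0.62],"angular":[0.13,0.48,0],"hand":-1},{"translation":[0.23,-0.06,0.6],"angular":[0.13,0.48,0],"hand":-1},{"translation":[0,0,0],"angular":[0,0,0],"hand":-1}]'
python3 look.py 6 lid_handle scene
```

```text
time: 9.0
ee_pos: [0.5288, -0.0505, 0.1533]
eef_rot: [0.095, 0.708, -0.093, 0.694]
ft_force: [-5.4, -1.3, -1.9]
width: 0.0463
9.0 [ 0.5288 -0.0505  0.1533] [-5.4  -1.28 -1.94] 0.0463 [-0.019  0.005 -1.   ] [ 0.264  0.965 -0.   ]
scene lid_handle [([149.7, 280.8], 0.9), ([204.9, 245.5], 0.67), ([298.0, 136.1], 0.52)]
```

View pics/scene_6.png

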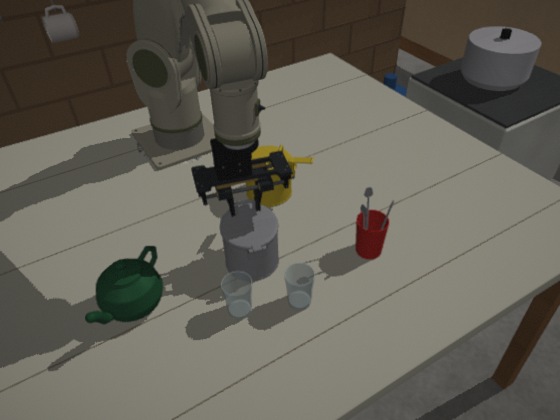

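The lid is following with 20 N grip, but I am pushing it back with about 5 N. I'll relieve that with a small x offset.

```bash
python3 -m pendant '[{"translation":[-0.12,0.03,0],"angular":[0,0,0],"hand":-1},{"translation":[0,0,0],"angular":[0,0,0],"hand":-1}]'
python3 -m pendant '[{"translation":[0.27,-0.07,0.59],"angular":[0.13,0.48,0],"hand":-1},{"translation":[0.3,-0.08,0.57],"angular":[0.13,0.48,0],"hand":-1},{"translation":[0,0,0],"angular":[0,0,0],"hand":-1}]'
```

```text
time: 9.3
ee_pos: [0.5285, -0.0503, 0.153]
eef_rot: [0.095, 0.706, -0.093, 0.695]
ft_force: [1.0, -4.1, -4.0]
width: 0.046
time: 9.6
ee_pos: [0.5338, -0.0517, 0.1652]
eef_rot: [0.096, 0.713, -0.092, 0.688]
ft_force: [-3.7, -2.3, -1.0]
width: 0.0461
```

```bash
python3 -m pendant '[{"translation":[0.32,-0.09,0.55],"angular":[0.13,0.48,0],"hand":-1},{"translation":[0.35,-0.1,0.53],"angular":[0.13,0.48,0],"hand":-1},{"translation":[0.4,-0.11,0.51],"angular":[0.13,0.48,0],"hand":-1},{"translation":[0.43,-0.12,0.48],"angular":[0.13,0.48,0],"hand":-1},{"translation":[0,0,0],"angular":[0,0,0],"hand":-1}]'
python3 look.py 7 lid_handle,lid_hinge scene,wrist
python3 -c "
import cv2,numpy as np
a=cv2.imread('pics/wrist_7.png');b=cv2.imread('pics/scene_7.png')[130:310,160:340]
cv2.imwrite('pics/c7.png',np.hstack([cv2.resize(a,(400,300)),cv2.resize(b,(400,400),interpolation=3)[:300]]))"
```

```text
time: 10.1
ee_pos: [0.549, -0.0556, 0.1858]
eef_rot: [0.097, 0.725, -0.091, 0.676]
ft_force: [-6.5, -0.8, 2.1]
width: 0.0464
10.1 [ 0.549  -0.0556  0.1858] [-6.5  -0.82  2.14] 0.0464 [-0.068  0.019 -0.998] [0.263 0.965 0.   ]
scene lid_handle [([198.1, 244.9], 0.62), ([147.2, 278.6], 0.49)]
scene lid_hinge [([249.0, 256.7], 0.9)]
wrist lid_handle [([292.1, 281.3], 0.95)]
wrist lid_hinge [([353.5, 284.0], 0.76), ([294.2, 280.7], 0.28)]
```

View pics/c7.png

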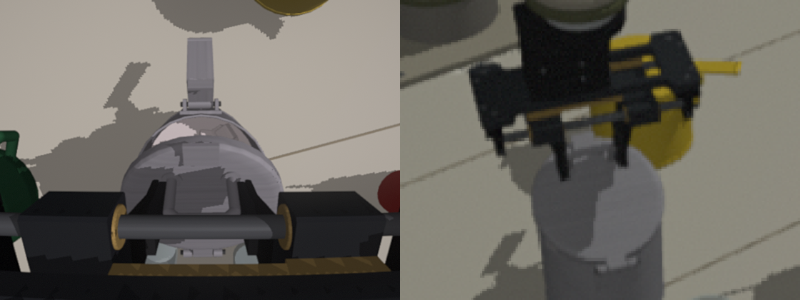

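The lid is lifting with the sugar visible and the clip still open. The load is radial, outward along the lid arm, so I'll open the arc by about 1 mm and go on.

```bash
python3 -m pendant '[{"translation":[-0.1,0.02,0.05],"angular":[0,0,0],"hand":-1},{"translation":[0.43,-0.12,0.48],"angular":[0.13,0.48,0],"hand":-1},{"translation":[0.46,-0.13,0.45],"angular":[0.13,0.48,0],"hand":-1},{"translation":[0.48,-0.14,0.42],"angular":[0.13,0.48,0],"hand":-1},{"translation":[0.51,-0.14,0.38],"angular":[0.13,0.48,0],"hand":-1},{"translation":[0,0,0],"angular":[0,0,0],"hand":-1}]'
```

```text
time: 11.0
ee_pos: [0.5672, -0.0606, 0.2035]
eef_rot: [0.099, 0.736, -0.089, 0.663]
ft_force: [-4.5, 2.3, 2.0]
width: 0.0464
```

```bash
python3 -m pendant '[{"translation":[0.5,-0.15,0.36],"angular":[0.13,0.48,0],"hand":-1},{"translation":[0.53,-0.15,0.33],"angular":[0.13,0.48,0],"hand":-1},{"translation":[0.55,-0.16,0.29],"angular":[0.13,0.48,0],"hand":-1},{"translation":[0.57,-0.16,0.25],"angular":[0.13,0.48,0],"hand":-1},{"translation":[0,0,0],"angular":[0,0,0],"hand":-1}]'
python3 look.py 8 lid_handle,lid_hinge,clip_pivot scene,wrist
python3 -c "
import cv2,numpy as np
a=cv2.imread('pics/wrist_8.png');b=cv2.imread('pics/scene_8.png')[130:310,160:340]
cv2.imwrite('pics/c8.png',np.hstack([cv2.resize(a,(400,300)),cv2.resize(b,(400,400),interpolation=3)[:300]]))"
```

```text
time: 11.5
ee_pos: [0.5888, -0.0668, 0.2153]
eef_rot: [0.1, 0.748, -0.087, 0.651]
ft_force: [-1.5, 5.3, -0.5]
width: 0.0461
11.5 [ 0.5888 -0.0668  0.2153] [-1.53  5.32 -0.5 ] 0.0461 [-0.134  0.036 -0.99 ] [0.263 0.965 0.   ]
scene lid_handle [([202.2, 251.6], 0.86), ([152.4, 278.4], 0.45)]
scene lid_hinge [([251.1, 258.8], 0.89)]
scene clip_pivot [([170.1, 290.8], 0.68)]
wrist lid_handle [([293.2, 279.6], 0.85)]
wrist lid_hinge [([289.5, 281.7], 0.59), ([176.7, 281.1], 0.22)]
wrist clip_pivot [([95.8, 280.3], 0.97)]
```

View pics/c8.png

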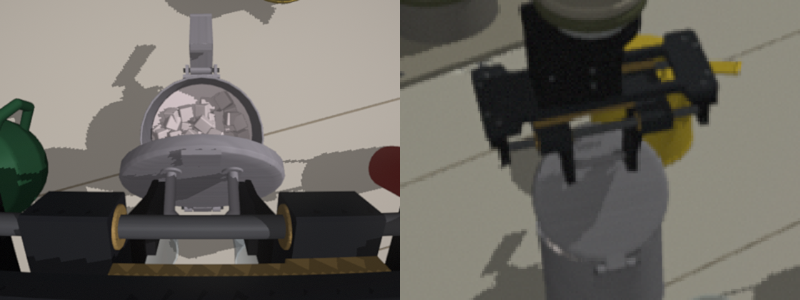

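The lid stands at about 55° with the lump sugar visible. I'll re-measure the hinge and tin position before the last part.

```bash
python3 - <<'E'
from h import *
s=r.read_state();W=cam("wrist",s);S=cam("scene")
print("pivot @.086",onz(W,(95.8,280.3),.086),"was .4924 -.041")
print("hinge scene @.105",onz(S,(251.1,258.8),.105),"before",onz(S,(249.3,259.2),.105))
g=s["ee_pos"]+.006*R.from_quat(s["eef_rot"]).as_matrix()[:,0];print("grip",g)
# rim circle crop, scene enlarged
a=cv2.imread("pics/wrist_8.png")[80:320,130:430];cv2.imwrite("pics/c8b.png",cv2.resize(a,None,fx=2.4,fy=2.4,interpolation=3))
im=r.camera("top");cv2.imwrite("pics/top_8.png",im[:,:,::-1]);cv2.imwrite("pics/c8t.png",cv2.resize(im[140:320,220:420,::-1],None,fx=3.3,fy=3.3,interpolation=3))
for n in ("tin","lid_hinge","lid_handle","clip_pivot"):print(n,[(np.round(d["point"],1).tolist(),round(d["confidence"],2)) for d in r.mark_of("top",n)])
E
```

```text
pivot @.086 [ 0.49050073 -0.04187553  0.086     ] was .4924 -.041
hinge scene @.105 [ 0.62793837 -0.0748862   0.105     ] before [ 0.62402511 -0.07172165  0.105     ]
grip [ 0.58699078 -0.06657214  0.20919545]
tin [([292.1, 255.7], 0.96), ([219.6, 316.4], 0.65)]
lid_hinge [([315.8, 271.6], 0.65)]
lid_handle [([288.1, 239.5], 0.69)]
clip_pivot [([244.3, 310.4], 0.72), ([276.4, 233.2], 0.58)]
```

View pics/c8b.png

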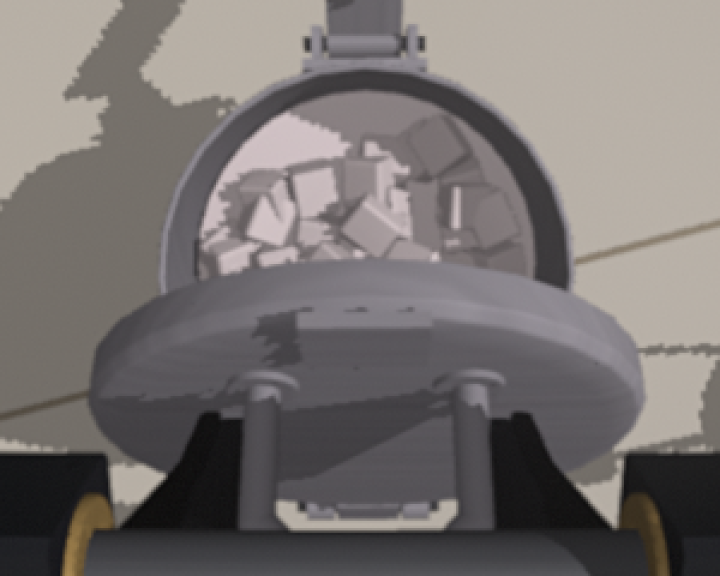

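View pics/c8t.png

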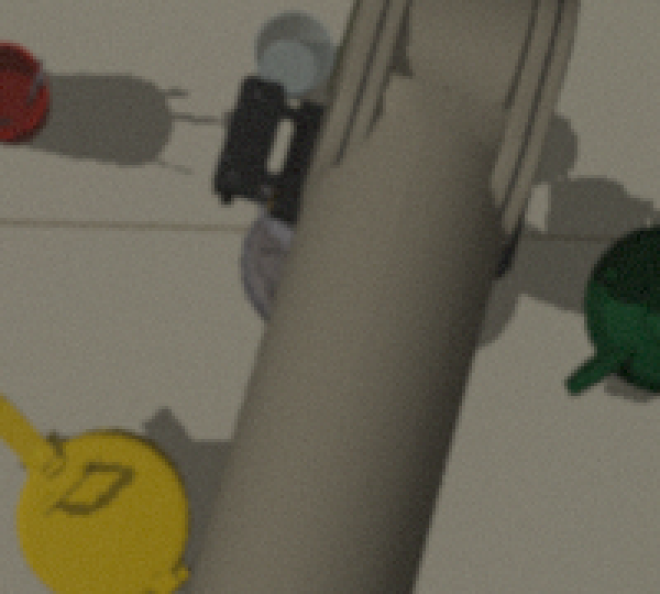

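```bash
cat > ang.py <<'E'
from h import *
def solve(obs,s,yaw=-.264,H=(.6232,-.0762,.105)):
    W=cam("wrist",s); y=np.array([-np.sin(yaw),np.cos(yaw),0]); fx=np.array([np.cos(yaw),np.sin(yaw),0])
    def P(p,q): return np.array(H)+fx*p[1]+R.from_rotvec(y*p[0]).apply(-fx*q[0]+y*q[1]+np.array([0,0,q[2]]))
    def f(p): return np.array([proj(W,P(p,q))[0]-row for q,row in obs]+[p[1]/.003*1.0])
    o=least_squares(f,[1,0]); return np.degrees(o.x[0]),o.x[1],f(o.x)
E
python3 - <<'E'
from ang import *
s=r.read_state()
print(solve([((.102,.0,.004),237.5),((.1305,0,-.008),190),((0,0,0),291.5)],s))
print(solve([((.102,.0,.004),237.5),((0,0,0),291.5)],s))
W=cam("wrist",s)
# spacing
print(solve([((.102,.0,.004),237.5)],s), solve([((.1305,0,-.008),190)],s))
E
```

```text
(np.float64(53.97150399487654), np.float64(0.0014799866307706974), array([ 3.16920636, -2.49627522, -0.58796877,  0.49332888]))
(np.float64(52.87796975241421), np.float64(0.0018094656311075812), array([-1.42108547e-13, -1.51967671e-01,  6.03155210e-01]))
(np.float64(53.944689665028456), np.float64(-1.5392217711407104e-30), array([ 2.27373675e-13, -5.13073924e-28])) (np.float64(55.29275248535258), np.float64(-6.710346623780627e-30), array([ 1.70530257e-13, -2.23678221e-27]))
```

Lid ≈ 54–55° from both the image and the grip geometry. The remaining ~15.5° about the hinge follows, with a slight +y correction for the side force.

```bash
python3 -m pendant '[{"translation":[0,0.08,0],"angular":[0,0,0],"hand":-1},{"translation":[0.57,-0.13,0.21],"angular":[0.13,0.48,0],"hand":-1},{"translation":[0.58,-0.13,0.17],"angular":[0.13,0.48,0],"hand":-1},{"translation":[0.57,-0.13,0.13],"angular":[0.13,0.48,0],"hand":-1},{"translation":[0.59,-0.14,0.1],"angular":[0.13,0.48,0],"hand":-1},{"translation":[0.6,-0.14,0.06],"angular":[0.13,0.48,0],"hand":-1},{"translation":[0,0,0],"angular":[0,0,0],"hand":-1},{"translation":[0,0,0],"angular":[0,0,0],"hand":-1}]'
python3 look.py 9 lid_handle,lid_hinge,clip_pivot,tin scene,wrist
python3 -c "
import cv2,numpy as np
a=cv2.imread('pics/wrist_9.png')[60:330,120:440];b=cv2.imread('pics/scene_9.png')[130:310,160:340]
cv2.imwrite('pics/c9.png',cv2.resize(a,None,fx=2.2,fy=2.2,interpolation=3));cv2.imwrite('pics/c9s.png',cv2.resize(b,None,fx=3,fy=3,interpolation=3))"
```

```text
time: 12.95
ee_pos: [0.6171, -0.0739, 0.2222]
eef_rot: [0.102, 0.761, -0.086, 0.634]
ft_force: [-3.0, -1.6, 2.0]
width: 0.0461
12.95 [ 0.6171 -0.0739  0.2222] [-3.01 -1.62  2.01] 0.0461 [-0.175  0.047 -0.984] [ 0.265  0.964 -0.001]
scene lid_handle [([207.9, 252.6], 0.79), ([151.5, 280.8], 0.53)]
scene lid_hinge [([249.3, 259.3], 0.74)]
scene clip_pivot [([170.0, 292.8], 0.9), ([209.0, 253.8], 0.61)]
scene tin [([259.0, 252.8], 0.84), ([191.4, 266.5], 0.53)]
wrist lid_handle [([290.4, 282.0], 0.6)]
wrist lid_hinge [([252.5, 281.4], 0.58)]
wrist clip_pivot [([64.2, 281.1], 0.71)]
wrist tin [([160.2, 282.1], 0.91)]
```

View pics/c9.png

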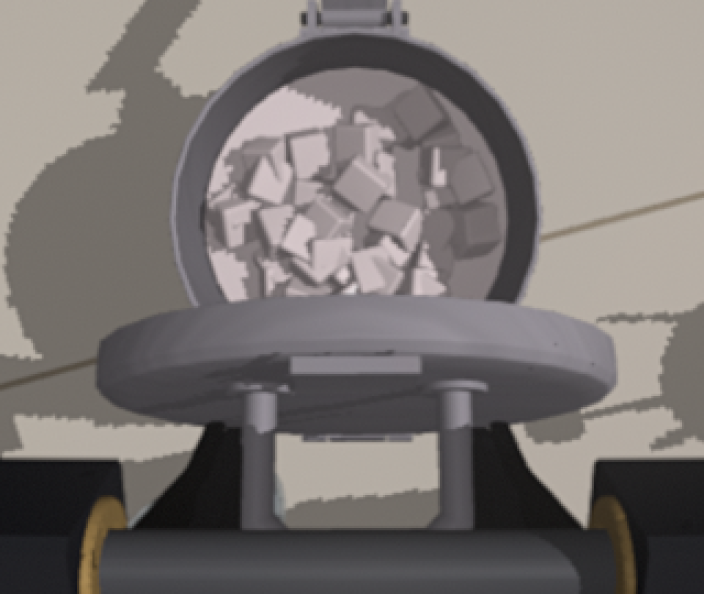

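View pics/c9s.png

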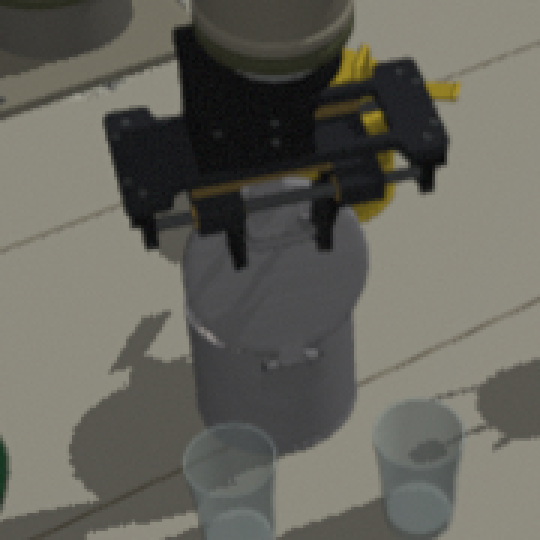

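The lid stands steep with the sugar exposed: leg bases at wrist row ≈235, front lid edge ≈195.5, hinge lug ≈258. The tin is upright and the bystanders are undisturbed. Now a check of the angle.

```bash
python3 - <<'E'
from ang import *
s=r.read_state()
print(np.round(s["ft_force"],1),np.abs(s["joint_vel"]).max())
o=[((.102,.0,.004),235),((.1305,0,-.008),195.5),((0,0,0),258)]
print(solve(o,s));
for q in o: print(solve([q],s)[0])
g=s["ee_pos"]+.006*R.from_quat(s["eef_rot"]).as_matrix()[:,0]
for H in ((.6232,-.0762,.105),(.6247,-.0766,.105)):
    f=-(np.array(g)-H)@[.9654,-.261,0];u=g[2]-H[2];print(np.degrees(np.arctan2(u,f))-15.4,np.hypot(f,u))
W=cam("wrist",s);print("pivot",onz(W,(64.2,281.1),.086),"tin",onz(W,(160.2,282.1),0))
S=cam("scene");print("tin",onz(S,(259,252.8),0),"hinge",onz(S,(249.3,259.3),.105))
E
```

```text
[-3.8 -4.5  4.1] 0.0012993266406549824
(np.float64(69.4865975811422), np.float64(0.0028440084007495727), array([ 2.1843184 , -1.5455975 , -0.80237145,  0.9480028 ]))
70.50826863596241
71.0874617688847
57.29577951308232
70.50262175919451 0.1115135041793002
69.70782577782944 0.11163517374333051
pivot [ 0.48990415 -0.03974306  0.086     ] tin [ 0.55620448 -0.05717582  0.        ]
tin [ 5.53224567e-01 -5.44970464e-02 -1.11022302e-16] hinge [ 0.6241359  -0.07155047  0.105     ]
```

Image and geometry agree on about 70°. I'll hold half a second, check it is steady and the bystanders are unmoved, then hand in.

```bash
python3 -m pendant '[{"translation":[0,0,0],"angular":[0,0,0],"hand":-1},{"translation":[0,0,0],"angular":[0,0,0],"hand":-1},{"translation":[0,0,0],"angular":[0,0,0],"hand":-1},{"translation":[0,0,0],"angular":[0,0,0],"hand":-1},{"translation":[0,0,0],"angular":[0,0,0],"hand":-1}]'
python3 look.py 10 teapot,glass_a,spoon_cup,clip_tongue,lid_handle scene
python3 - <<'E'
from h import *
a=cv2.imread("pics/scene0.png").astype(int);b=cv2.imread("pics/scene_10.png").astype(int);d=np.abs(a-b).max(2)
for n,(r0,r1,c0,c1) in dict(teapot=(260,325,85,165),gA=(272,318,222,254),gB=(265,308,285,316),cup=(205,258,355,388)).items(): print(n,d[r0:r1,c0:c1].mean().round(1),np.percentile(d[r0:r1,c0:c1],98))
E
```

```text
time: 13.95
ee_pos: [0.6169, -0.0733, 0.2221]
eef_rot: [0.102, 0.762, -0.086, 0.634]
ft_force: [-3.6, -4.6, 2.8]
width: 0.046
13.95 [ 0.6169 -0.0733  0.2221] [-3.6  -4.57  2.85] 0.046 [-0.175  0.047 -0.983] [ 0.264  0.965 -0.001]
scene teapot [([303.9, 136.7], 0.82)]
scene glass_a [([311.9, 240.6], 0.87), ([300.2, 300.3], 0.63)]
scene spoon_cup [([248.4, 368.2], 0.59)]
scene clip_tongue [([300.6, 300.1], 0.55), ([159.9, 309.5], 0.51)]
scene lid_handle [([208.4, 254.2], 0.78), ([305.0, 136.0], 0.64)]
teapot 9.9 41.0
gA 8.9 13.0
gB 10.0 14.0
cup 8.5 14.0
```

View pics/scene_10.png

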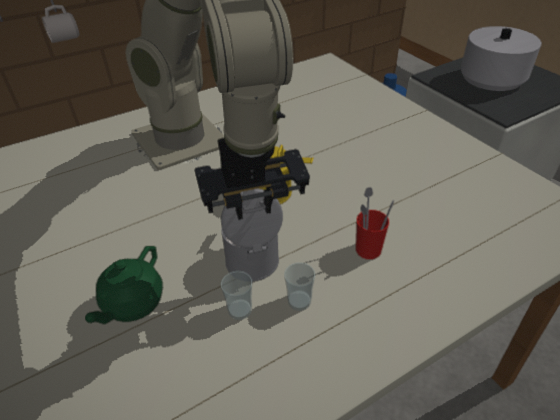

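The gripper holds the lid steadily. The teapot at (130, 290), glasses at (238, 295) and (300, 287) and cup at (371, 235) are where they were; only the arm's shadow fell on the teapot.

```bash
python3 - <<'E'
from bench import r
print(r.close_job())
E
```

```text
the job is handed in; nothing more can be done
None
```

I unclipped the stainless steel tin, lifted its lid by the bow handle and handed the job in at about 14 s. The gripper is still holding the lid at about 70°, with 20 N on the bow legs.

**Clip:** I pressed the tongue with closed fingers. The force rose to about 12 N, more than the 4–8 N in the description, then dropped to zero as the clip snapped over. The tongue no longer showed above the lid in the scene view, and the lid came up freely.

**Lid angle:** The grip position gives 69.7–70.5° and the wrist image gives 69.5–71°. The grip position barely changed (under 1 mm) over the last second before hand-in.

**Tin and bystanders:** The tin is upright and within about 5 mm of its first measured place. The teapot, glasses and spoon cup match the first pictures, apart from the arm's shadow on the teapot.

**Checks that disagreed:**
- The grip radius about the hinge came out at 111.5 mm, against 106 mm nominal. The grip has probably slid a few mm along the bow legs, or the hinge estimate is slightly off.
- The hinge pixel alone does not fix the angle, so I did not use it by itself.
- A steady side load of about 4–6 N remains on the gripper.
- The tongue could not be picked out in the last picture because the lid and gripper hid it, so "clip open" rests on the earlier views.

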